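Level the hotplate stirrer: foot plate under, screw down to touch

ROBOT

A 6-joint arm with a two-finger parallel gripper is mounted at the origin on the work surface. World frame = base frame: x ahead of the robot, y to its left, z up, the work surface at z = 0. Lengths are in m, angles in rad, forces in N, time in s.
With the tool pointing down it reaches from about 0.375 to 0.9 m from the base axis. Payload 3.1 kg.
Tool frame: the origin (TCP) lies midway between the tips of the shut fingers; the grasp point (between the pads) lies 19 mm behind it (robot.grip_depth is the distance from the TCP to the grasp point, in m); z points along the fingers, y is the direction in which the jaws open and shut (so a half turn about z gives the same grasp; the last joint's range is limited). The gripper opens to 87 mm and grips with 3 to 60 N. Pads are 19 mm wide; open, the fingers measure 117 mm over their backs; the gripper's body (75 mm by 190 mm) begins 51 mm behind the grasp point.
Start: joints at [-1.317, 0.527, 1.433, -0, 1.181, -0.178], TCP at [0.262, -0.568, 0.223] pointing down, gripper open.
Joint ranges: [-3.08, 3.08], [-0.75, 2.2], [0.22, 2.44], [-1.43, 4.57], [0, 2.65], [-2.85, 2.85]. Speed limits (rad/s): [2.79, 2.79, 3.14, 3.14, 3.14, 3.14].

INTERFACE

Orientations are given as a unit quaternion [x, y, z, w].
In Python, from rig import robot gives the robot as it stands.
- The arm moves only by the tool carry_out, never from a script. Its arguments are lists of equal length, an entry for each row: "dr": the turn, a rotation vector about the world's x, y, z in rad, a list of three; "translation": the shift along the world's x, y, z in cm, a list of three; "grip": the opening, from 0 (shut) to 1 (fully open). A call has 1 to 20 rows; each row is the pose to reach, as a shift and turn from the pose commanded when the call began; what a row does not reach only later rows make up. A row lasts 1/12 s, in which the tool goes at most 41.7 mm and 7.16 degrees, less where a joint would pass 70% of its speed; a pose out of reach is approached as far as the arm can. A call with a gripper value outside its range is refused whole. The fingers move at their own pace and stop on an object; "newtons" is the grip in N (left out, the last holds). Time passes only in rows, so rows that repeat a pose let the fingers close. It gives the time, the measured TCP pose, the force and the opening at its end, in the units of the state.
- robot.get_obs(): the state, without advancing time (a new reading comes with each control period).
- robot.camera(name): name is "side" or "top"; returns a dict with "color" (480x640x3 uint8, blue, green, red), "camera_matrix" (3x3 intrinsics, pixels), "dist_coeffs" ([k1, k2, p1, p2, k3] as OpenCV has them; the pictures are not rectified), "T" (4x4, takes a point from camera to world coordinates). Camera axes: x right, y down, z forward; pixel columns grow to the right and rows downward; lengths in m; the calibration is good to about 2 mm. A picture is of the moment at which its call begins. There is no depth.
- robot.hand_in(): hands the job in, once; it reports no verdict.
The state is a dict: "time": time; "q": joint angles; "joint_velocities": joint speeds; "joint_torque": joint torques, N m; "position": TCP position; "tool_rot": TCP orientation; "ft_force": force on the tool from outside, world axes, zero at the start; "moment": the same for the moment, N m; "grip_width": finger opening in m.
Only numpy, scipy, OpenCV 4.12 (cv2) and the standard library are available. Lean on these libraries where they do the work, as an engineer would, in place of code of your own. Each camera call takes 0.05 s, during which the arm holds its last target. There are 200 camera calls.

TASK

Put the loose aluminium support plate under the hotplate stirrer's raised levelling foot, flat on the bench and with the plate's square centred under the foot. Then turn the black knob clockwise to screw the foot down until it just touches and lightly presses on the plate, going by feel and not jacking the stirrer up, and let go. Leave the other things on the bench where they are.

Things in the scene. Friction and masses are not known exactly. Their poses are not given: they have to be found in the camera images.
- stirrer: White hotplate stirrer with a round black plate on top, fixed to the bench. Origin: on the bench top under the axis of its levelling screw; z up, y from the screw towards the housing. The housing spans y 50 to 250 mm, x -90 to +90 mm, top 85 mm (round plate 98 mm) above the bench.
- lug (a point): On the screw axis, top face of the stirrer's flat aluminium lug, 62 mm above the bench. The lug, 50 mm wide (stirrer's x), 12 mm thick, reaches from the housing to 24 mm beyond the axis (stirrer's y = -24 mm) and carries the vertical screw. Below it the space is open on the stirrer's -y side and both x sides.
- screw: Levelling screw's black knob above the lug. Origin: centre of its underside, on the screw axis, at first 82 mm above the bench; z up, x along the grip bar. Disc 44 mm dia, 8 mm thick; upright grip bar on it 42 mm long (x), 14 mm wide (y), 6 to 38 mm above the origin. Stem and round rubber foot hang below it through the lug and belong to it: they turn and sink with the knob.
- screw_grip (a point): On the screw axis, in the grip bar, 31 mm above the knob's underside (7 mm below the bar's top). Clockwise seen from above lowers knob and foot together, 2.4 mm per radian; it starts at its upper stop and can go 6.2 rad from there. Thread friction about 0.05 N m; it stays where it is left. The screw can be turned back.
- foot_gap (a point): Fixed point on the screw axis at bench level: the space under the foot. The rubber foot is 46 mm dia. How far it hangs below the knob differs each time and is not measured: at the start its underside is 13.5 to 19.5 mm above the bench, so 3.5 to 9.5 mm above the plate once that lies there.
- foot_axis (a point): Fixed point on the screw axis 40 mm above the bench, on the stem. Feel: after first touch the springy foot presses 5.5 N more per mm (13 N per radian), and the turning torque rises about 0.015 to 0.025 N m per newton. A proper light touch is 2 to 12 N on the plate; over 18 N lifts the stirrer, which must not happen.
- plate: Loose bare aluminium support plate, about 0.18 kg, flat on the bench: a square 64 x 64 x 10 mm with a thin dark ring marked on its top, and a tongue 30 mm wide, 10 mm thick running along the plate's -y to y = -133 mm, with an upright fin at its end. Origin: underside, centre of the square; z up.
- plate_fin (a point): In the plate's fin, the part to hold it by: 117 mm from the centre of the square along the plate's -y, 30 mm above its underside. The fin is 14 mm thick (plate's x), 26 mm long (y, from -130 to -104 mm) and stands from 10 to 44 mm above the underside.
- jar: Bystander: amber glass jar with black lid, 64 dia x 110 high mm, standing loose on the bench; leave it alone. Origin: centre of its underside.
- vial: Bystander: amber vial with a cap, 30 dia x 65 high mm, standing loose on the bench; leave it alone. Origin: centre of its underside.
- dish: Bystander: shallow glass dish, 86 dia x 15 high mm, standing loose on the bench; leave it alone. Origin: centre of its underside.
- beaker: Bystander: glass beaker, 66 dia x 85 high mm, standing loose on the bench; leave it alone. Origin: centre of its underside.
- spatula: Bystander: flat steel spatula, 160 mm long, lying flat, loose on the bench; leave it alone.
- weight: Bystander: knobbed brass weight, 36 dia x 42 high mm, standing loose on the bench; leave it alone. Origin: centre of its underside.
- stirbar: Bystander: white stir bar, 40 x 9 x 9 mm, lying flat, loose on the bench; leave it alone.
Not all that is in view belongs to the job. There is more than one size of the plate; the one meant has the size given above.

How it is judged:
On the way:
1. the plate lies flat on the bench, centred under the foot within 10 mm, and the foot does not touch it yet (horizontal distance between plate and screw below 0.01 m and height (world z) of plate below 0.003 m and angle between plate's own z axis and vertical below 0.05 rad and contact force between screw and plate below 0.3 N), for 0.2 s.
At the end, for the whole second after the job is handed in: The plate lies flat on the bench (underside within 3 mm, tilt under 0.05 rad) with the centre of its square within 10 mm of the screw axis; the foot presses on it with 2 to 12 N; plate and knob are at rest and released (horizontal distance between plate and screw below 0.01 m and height (world z) of plate below 0.003 m and angle between plate's own z axis and vertical below 0.05 rad and contact force between screw and plate between 2 and 12 N and linear speed of plate below 0.01 m/s and angular speed of screw below 0.05 rad/s); the robot touches nothing.
It fails at once if the foot presses on the plate with more than 18 N (contact force between screw and plate above 18 N).
It fails at once if any bystander is moved more than 30 mm (distance of any of jar, vial, dish, beaker, spatula, weight, stirbar from where it was at the start of the episode above 0.03 m).
It also fails if it takes over 72 s, if anything falls off the work surface, if the arm or the gripper's body presses on something with over 40 N, if the wrist force passes 120 N, or if a joint passes its speed limit or range.

## Working session

There is one attempt and no reset: what is moved stays moved. The work goes in short steps, Python scripts to look and compute and a tool call to move; the robot and the scene stay as the last step left them, time stands still between calls to the robot, and variables do not carry over. Pictures are saved under pics/ and viewed, about 8 in all and at most 12, crops included, and the job is handed in when it is done.

Besides the shell and the picture viewer there is one more tool, called after "Call:" as name(argument=value, ...) on one line, values as JSON. carry_out: Moves the arm, as the interface text tells. Its arguments: {"type":"object","properties":{"dr":{"type":"array"},"translation":{"type":"array"},"grip":{"type":"array"},"newtons":{"type":"number"}},"required":["dr","translation","grip"]}

```bash
mkdir -p pics
python3 - <<'E'
from rig import robot
import cv2,numpy as np
for n in("top","side"):
    c=robot.camera(n);cv2.imwrite(f"pics/{n}0.png",c["color"])
    print(n,c["camera_matrix"].tolist(),np.round(c["dist_coeffs"],4),np.round(c["T"],3).tolist())
o=robot.get_obs();print({k:np.round(v,3) for k,v in o.items()})
E
```

```text
top [[553.0341433465873, 0.0, 321.6299108292605], [0.0, 553.0341433465873, 239.47026766122204], [0.0, 0.0, 1.0]] [-0.0382  0.      0.      0.      0.    ] [[-0.027, -0.975, 0.219, 0.368], [-1.0, 0.025, -0.008, -0.212], [0.002, -0.219, -0.976, 1.017], [0.0, 0.0, 0.0, 1.0]]
side [[590.9320963239679, 0.0, 323.54424377357253], [0.0, 590.9320963239679, 239.6942825134082], [0.0, 0.0, 1.0]] [-0.0562  0.      0.      0.      0.    ] [[-0.982, -0.135, 0.135, 0.426], [-0.191, 0.705, -0.683, 0.387], [-0.003, -0.696, -0.718, 0.757], [0.0, 0.0, 0.0, 1.0]]
{'time': np.float64(0.1), 'q': array([-1.318,  0.528,  1.434, -0.   ,  1.181, -0.178]), 'joint_velocities': array([-0.001, -0.002, -0.003, -0.001, -0.   , -0.   ]), 'joint_torque': array([ -0.   , -44.099, -17.715,   0.063,   0.053,  -0.   ]), 'position': array([ 0.261, -0.567,  0.222]), 'tool_rot': array([ 0.977,  0.214, -0.   , -0.001]), 'ft_force': array([-0.231,  1.073,  0.33 ]), 'moment': array([ 0.019, -0.005, -0.018]), 'grip_width': np.float64(0.088)}
```

View pics/top0.png

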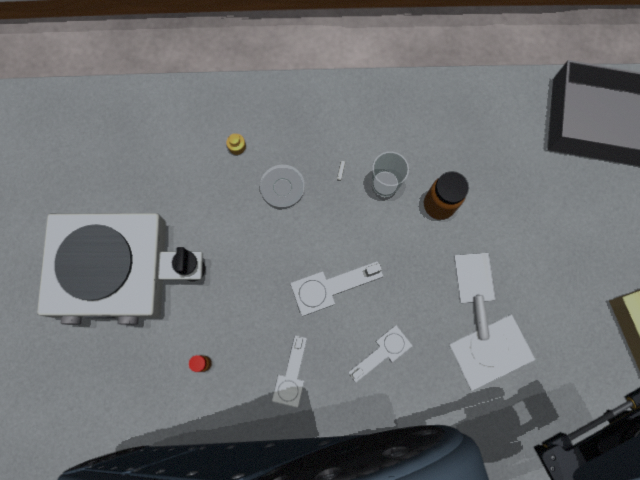

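View pics/side0.png

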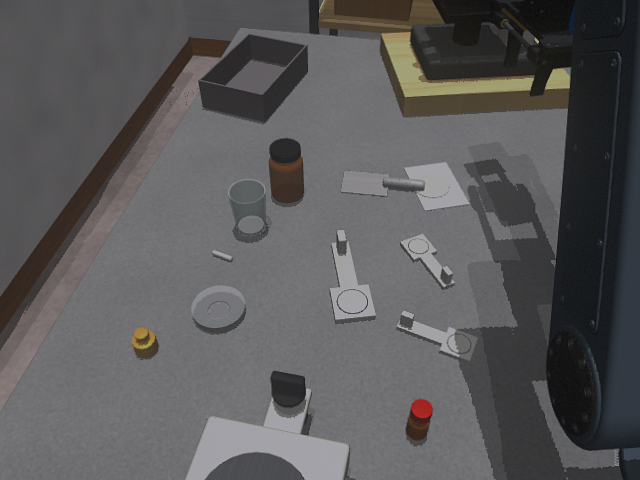

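Top view: the plate's square is at (313,294) with its fin at (374,270), and the knob is at (183,261). The two smaller plates, at (289,390) and (394,343), are decoys. Next I'll take finer measurements from enlarged crops.

```bash
cat > h.py <<'E'
import cv2,numpy as np
from rig import robot
def ray(c,p):
    u=cv2.undistortPoints(np.array([[p]],float),c["camera_matrix"],c["dist_coeffs"])[0,0]
    T=np.array(c["T"]);return T[:3,3],T[:3,:3]@np.r_[u,1]
def at(c,p,z):
    o,d=ray(c,p);return o+d*(z-o[2])/d[2]
def proj(c,P):
    Ti=np.linalg.inv(c["T"]);r=cv2.Rodrigues(Ti[:3,:3])[0]
    return cv2.projectPoints(np.atleast_2d(np.array(P,float)),r,Ti[:3,3],c["camera_matrix"],c["dist_coeffs"])[0][:,0]
E
python3 - <<'E'
from h import *
t=robot.camera("top");s=robot.camera("side")
a=cv2.resize(t["color"][235:335,140:400],None,fx=3,fy=3,interpolation=2)
b=cv2.resize(s["color"][225:325,320:385],None,fx=3,fy=3,interpolation=2)
d=cv2.resize(s["color"][360:460,250:350],None,fx=3,fy=3,interpolation=2)
m=np.zeros((600,780,3),np.uint8);m[:300]=a;m[300:,:195]=b;m[300:,200:500]=d
cv2.imwrite("pics/c1.png",m)
E
```

```text
(no output)
```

View pics/c1.png

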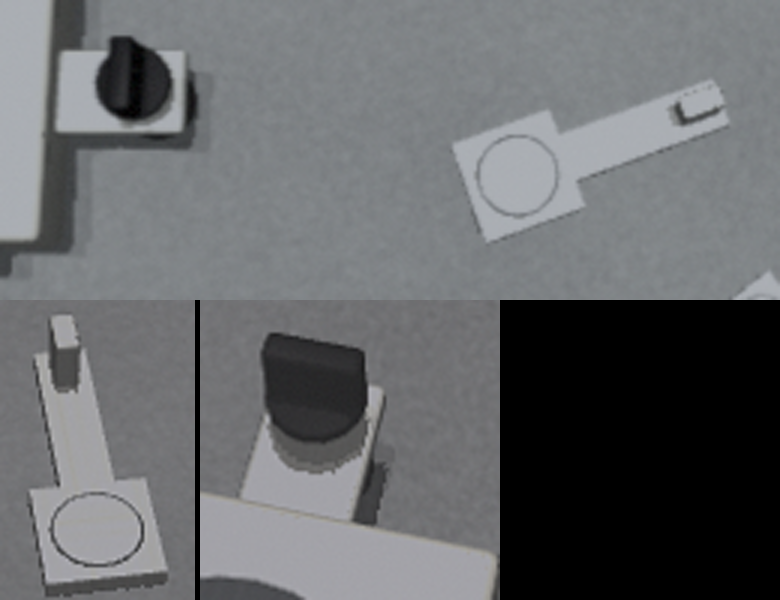

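Run:
```python
from h import *
from scipy.optimize import least_squares as ls
t=robot.camera("top");s=robot.camera("side")
T=lambda x,y:((x+.5)/3-.5+140,(y+.5)/3-.5+235)
S1=lambda x,y:((x+.5)/3-.5+320,(y-300+.5)/3-.5+225)
S2=lambda x,y:((x-200+.5)/3-.5+250,(y-300+.5)/3-.5+360)
def fit(obs,x0):
    def W(x,L):
        c,sn=np.cos(x[2]),np.sin(x[2]);return [x[0]+c*L[0]-sn*L[1],x[1]+sn*L[0]+c*L[1],L[2]]
    def f(x): return np.concatenate([proj(c,W(x,L))[0]-p for c,p,L in obs])
    r=ls(f,x0,loss="soft_l1");print(np.round(r.x,4),np.round(f(r.x).reshape(-1,2),1).tolist());return r.x
# plate: tongue points to -y local
q=[T(453,144),T(549,111),T(584,207),T(487,241)]
P=[at(t,p,.01)[:2] for p in q];print("sides",[np.linalg.norm(P[i]-P[i-1]).round(4) for i in range(4)])
te=at(t,T(721,102),.01)[:2];ce=at(t,T(517,175),.01)[:2];d=ce-te
yaw=np.arctan2(-d[0],d[1]);print("ring",ce,"tongue",np.linalg.norm(d),"yaw",yaw)
k=.032
obs=[(t,q[0],(-k,k,.01)),(t,q[1],(k,k,.01)),(t,q[2],(k,-k,.01)),(t,q[3],(-k,-k,.01))]
# sort correct corners by proximity
def loc(p):
    c,sn=np.cos(yaw),np.sin(yaw);v=p-ce;l=[c*v[0]+sn*v[1],-sn*v[0]+c*v[1]];return (k*np.sign(l[0]),k*np.sign(l[1]),.01)
ob=[(t,p,loc(at(t,p,.01)[:2])) for p in q]+[(t,T(517,175),(0,0,.01)),(t,T(721,102),(0,-.133,.01)),(s,S1(97,529),(0,0,.01))]
for p in [S1(30,490),S1(150,479),S1(167,572),S1(47,583)]: ob.append((s,p,loc(at(s,p,.01)[:2])))
x=fit(ob,[*ce,yaw])
c,sn=np.cos(x[2]),np.sin(x[2]);print("fin",x[0]+.117*sn,x[1]-.117*c)
# stirrer : lug corners; +y towards housing
o1,o2=at(t,T(186,51),.062),at(t,T(188,132),.062);i1,i2=at(t,T(60,51),.062),at(t,T(56,132),.062)
print("lug w",np.linalg.norm(o1-o2))
dd=((i1+i2)-(o1+o2))[:2];ys=np.arctan2(-dd[0],dd[1]);m=((o1+o2)/2)[:2];a=m+.024*dd/np.linalg.norm(dd);print("axis0",a,ys)
print("disc",at(t,T(134,83),.09)[:2],"bar top ends",at(t,T(121,38),.12)[:2],at(t,T(128,110),.12)[:2])
yaw,ce=ys,a
def L2(p): v=p[:2]-a;cc,ss=np.cos(ys),np.sin(ys);return (.025*np.sign(cc*v[0]+ss*v[1]),-.024,.062)
ob=[(t,T(186,51),L2(o1)),(t,T(188,132),L2(o2)),(s,S2(384,389),L2(at(s,S2(384,389),.062))),(t,T(134,83),(0,0,.09))]
fit(ob,[*a,ys])
# bar top, side view corners
print("side bar top ends",at(s,S2(266,335),.12)[:2],at(s,S2(365,352),.12)[:2])
print("obs",len(ob))
```

```text
sides [np.float64(0.0627), np.float64(0.0622), np.float64(0.0626), np.float64(0.0622)]
ring [ 0.49425473 -0.19945782] tongue 0.13316763688715094 yaw 0.31861228920172263
[ 0.4949 -0.199   0.3102] [[-1.1, -0.7], [-0.2, -1.1], [-0.2, -0.3], [-1.2, 0.1], [-0.2, -0.3], [-0.1, 0.3], [0.8, -0.2], [0.8, -0.7], [-0.5, -0.7], [0.8, -0.5], [0.3, -0.2]]
fin 0.5306173578073634 -0.31045723718725365
lug w 0.04815755604872292
axis0 [0.54237097 0.0156742 ] -0.02528034211174334
disc [0.54222624 0.01602326] bar top ends [0.56209527 0.01656556] [0.52163704 0.01154867]
[ 0.5431  0.0172 -0.0211] [[0.1, -1.0], [-1.8, 0.1], [3.2, -2.8], [-0.7, -0.5]]
side bar top ends [0.56593976 0.0157949 ] [0.52412231 0.01581374]
obs 4
```

Plate at (0.495,-0.199), yaw 0.31, sides about 63 mm, so it's the right one. Its fin is at (0.531,-0.310). The screw axis is at about (0.543,0.016). I'll approach the fin.

Call:
carry_out(dr=[[0, 0, 0.12], [0, 0, 0.24], [0, 0, 0.36], [0, 0, 0.48], [0, 0, 0.6], [0, 0, 0.72], [0, 0, 0.84], [0, 0, 0.96], [0, 0, 1.08], [0, 0, 1.2], [0, 0, 1.32], [0, 0, 1.45], [0, 0, 1.45], [0, 0, 1.45], [0, 0, 1.45], [0, 0, 1.45], [0, 0, 1.45], [0, 0, 1.45]], translation=[[2.4, 2.2, -0.5], [4.8, 4.4, -1], [7.2, 6.6, -1.5], [9.6, 8.8, -2], [12, 11, -2.5], [14.4, 13.2, -4], [16.8, 15.4, -5], [19.2, 18, -6], [21.6, 20.4, -7], [24, 23, -8], [26, 25, -9], [26.9, 25.8, -10], [26.9, 25.8, -12], [26.9, 25.8, -14], [26.9, 25.8, -14], [26.9, 25.8, -14], [26.9, 25.8, -14], [26.9, 25.8, -14]], grip=[0.6, 0.6, 0.6, 0.6, 0.6, 0.6, 0.6, 0.6, 0.6, 0.6, 0.6, 0.6, 0.6, 0.6, 0.6, 0.6, 0.6, 0.6], newtons=25)

```text
time: 1.8
position: [0.5312, -0.3106, 0.0839]
tool_rot: [0.589, 0.808, -0.0, 0.001]
ft_force: [-0.2, 0.3, -0.1]
grip_width: 0.0523
```

Run:
```python
from h import *
t=robot.camera("top");s=robot.camera("side")
m=np.hstack([cv2.resize(c["color"][y:y+140,x:x+130],None,fx=3,fy=3,interpolation=2) for c,x,y in((t,285,220),(s,270,190))])
cv2.imwrite("pics/c2.png",m)
```

```text
(no output)
```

View pics/c2.png

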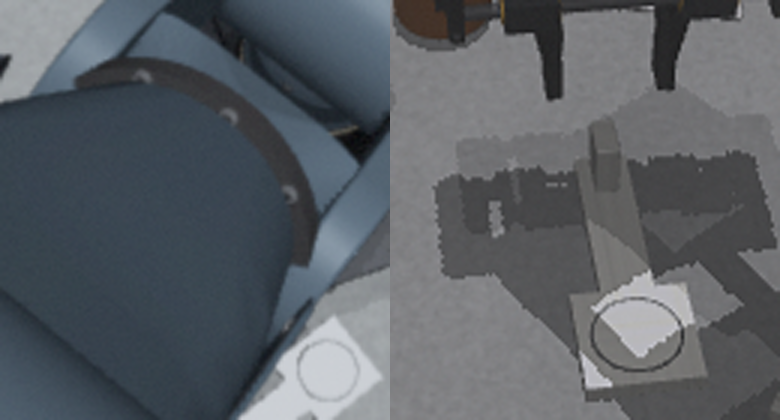

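The side view shows the fingers straddling the fin, which sits at (605,155) in the crop with tips at (553,98) and (665,88). Now descend and grip.

Call:
carry_out(dr=[[0, 0, 0], [0, 0, 0], [0, 0, 0], [0, 0, 0], [0, 0, 0], [0, 0, 0], [0, 0, 0], [0, 0, 0], [0, 0, 0], [0, 0, 0], [0, 0, 0], [0, 0, 0]], translation=[[0, 0, -2], [0, 0, -4], [0, 0, -5.5], [0, 0, -6.5], [0, 0, -6.9], [0, 0, -6.9], [0, 0, -6.9], [0, 0, -6.9], [0, 0, -6.9], [0, 0, -6.9], [0, 0, -6.9], [0, 0, -6.9]], grip=[0.6, 0.6, 0.6, 0.6, 0.6, 0.6, 0, 0, 0, 0, 0, 0])

```text
time: 2.9
position: [0.5308, -0.3097, 0.0139]
tool_rot: [0.589, 0.808, -0.0, 0.0]
ft_force: [0.1, 0.1, -0.1]
grip_width: 0.0203
```

Call:
carry_out(dr=[[0, 0, 0], [0, 0, 0], [0, 0, 0], [0, 0, 0]], translation=[[0, 0, 0], [0, 0, 0], [0, 0, 0], [0, 0, 0]], grip=[0, 0, 0, 0], newtons=40)

```text
time: 3.23
position: [0.5308, -0.3097, 0.0138]
tool_rot: [0.589, 0.808, 0.0, 0.0]
ft_force: [-0.1, 0.4, 2.4]
grip_width: 0.0138
```

Call:
carry_out(dr=[[0, 0, 0], [0, 0, 0], [0, 0, -0.05], [0, 0, -0.1], [0, 0, -0.15], [0, 0, -0.2], [0, 0, -0.25], [0, 0, -0.31], [0, 0, -0.31], [0, 0, -0.31], [0, 0, -0.31], [0, 0, -0.31], [0, 0, -0.31]], translation=[[0, 0, 0.5], [0, 0, 1.2], [0.2, 1, 2], [0.4, 3, 2], [0.6, 5, 2], [0.8, 7, 2], [1, 9, 2], [1.2, 11, 2], [1.2, 12, 2], [1.2, 12, 1.2], [1.2, 12, 0.8], [1.2, 12, 0.8], [1.2, 12, 0.8]], grip=[0, 0, 0, 0, 0, 0, 0, 0, 0, 0, 0, 0, 0])

```text
time: 4.32
position: [0.5425, -0.1908, 0.0209]
tool_rot: [0.707, 0.707, -0.0, -0.0]
ft_force: [0.1, -0.7, -2.8]
grip_width: 0.0135
```

Run:
```python
from h import *
t=robot.camera("top");s=robot.camera("side")
m=np.hstack([cv2.resize(c["color"][y:y+180,x:x+130],None,fx=3,fy=3,interpolation=2) for c,x,y in((t,175,200),(s,250,250))])
cv2.imwrite("pics/c3.png",m);print(robot.get_obs()["ft_force"])
```

```text
[-0.12342093  0.55573676 -2.16279861]
```

View pics/c3.png

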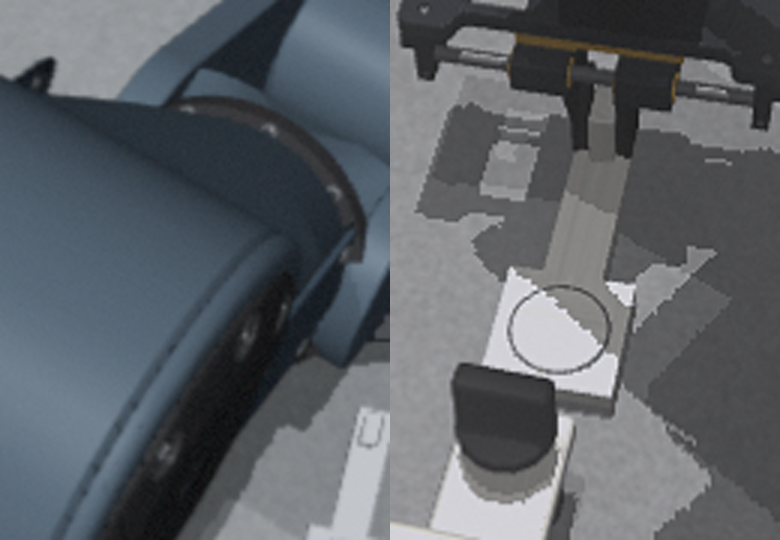

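The plate is held level. In the crop its ring centre is (560,330) and the knob is at (503,420). I'll work out the remaining shift.

Run:
```python
from h import *
s=robot.camera("side");S=lambda x,y:((x-390+.5)/3-.5+250,(y+.5)/3-.5+250)
for z in(.015,.017): print("ring",at(s,S(560,330),z))
print("corners z.017",[at(s,S(*p),.017)[:2].round(4).tolist() for p in((510,268),(635,285),(614,402),(483,365))])
print("tool",robot.get_obs()["position"])
# knob model in side view for candidate axis
for P in([.543,.016],[.5425,.0145]):
  for z in(.082,): 
    th=np.linspace(0,6.283,60);q=np.c_[P[0]+.022*np.cos(th),P[1]+.022*np.sin(th),0*th+z];p=proj(s,q)
    p=(p-250)*3+[390,0];print(P,"disc underside: xmin,xmax,ymax",p[:,0].min(),p[:,0].max(),p[:,1].max())
  b=[[P[0]+a*.021,P[1]+c*.007,.12] for a in(-1,1) for c in(-1,1)];print(((proj(s,b)-250)*3+[390,0]).round().tolist())
  l=[[P[0]-.025,P[1]-.024,.062],[P[0]+.025,P[1]-.024,.062]];print("lug",((proj(s,l)-250)*3+[390,0]).round().tolist())
```

```text
ring [ 0.54399782 -0.07417687  0.015     ]
ring [ 0.54368082 -0.07293392  0.017     ]
corners z.017 [[0.5759, -0.1036], [0.5126, -0.1055], [0.5103, -0.0389], [0.5758, -0.0467]]
tool [ 0.54269428 -0.19066736  0.02149972]
[0.543, 0.016] disc underside: xmin,xmax,ymax 461.4162535750607 564.5057479621382 467.5184729018358
[[563.0, 368.0], [555.0, 397.0], [464.0, 351.0], [455.0, 380.0]]
lug [[582.0, 406.0], [473.0, 387.0]]
[0.5425, 0.0145] disc underside: xmin,xmax,ymax 463.4179618252054 566.3842508338894 464.5401411016934
[[564.0, 365.0], [557.0, 394.0], [466.0, 348.0], [457.0, 377.0]]
lug [[584.0, 403.0], [474.0, 384.0]]
```

Call:
carry_out(dr=[[0, 0, 0], [0, 0, 0], [0, 0, 0], [0, 0, 0], [0, 0, 0], [0, 0, 0], [0, 0, 0], [0, 0, 0], [0, 0, 0], [0, 0, 0], [0, 0, 0], [0, 0, 0], [0, 0, 0], [0, 0, 0], [0, 0, 0]], translation=[[0, 0, -0.4], [0, 0, -0.7], [0.1, 0, -0.7], [0.1, 1, -0.7], [0.1, 2, -0.7], [0.1, 3, -0.7], [0.1, 4, -0.7], [0.1, 5, -0.7], [0.1, 6, -0.7], [0.1, 7, -0.7], [0.1, 8, -0.7], [0.1, 8.7, -0.7], [0.1, 9.1, -0.7], [0.1, 9.1, -0.75], [0.1, 9.1, -0.8]], grip=[0, 0, 0, 0, 0, 0, 0, 0, 0, 0, 0, 0, 0, 0, 0])

```text
time: 5.72
position: [0.5437, -0.0982, 0.0138]
tool_rot: [0.707, 0.707, 0.0, -0.0]
ft_force: [-0.2, 4.1, 6.0]
grip_width: 0.0137
```

Run:
```python
from h import *
t=robot.camera("top");s=robot.camera("side")
m=np.hstack([cv2.resize(c["color"][y:y+130,x:x+130],None,fx=3,fy=3,interpolation=2) for c,x,y in((t,150,210),(s,240,330))])
cv2.imwrite("pics/c4.png",m);print(robot.get_obs()["ft_force"],robot.get_obs()["position"])
```

```text
[0.0900951  1.89773833 0.29412642] [ 0.54368892 -0.09866334  0.01379435]
```

View pics/c4.png

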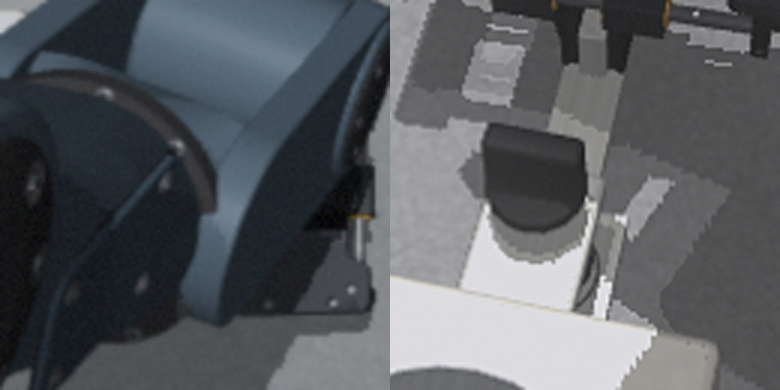

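The plate is under the foot, its right edge showing beside the lug at (610,260). Release, rise, and turn the jaws for the knob.

Call:
carry_out(dr=[[0, 0, 0], [0, 0, 0], [0, 0, 0], [0, 0, 0], [0, 0, 0], [0, 0, 0], [0, 0, 0.1], [0, 0, 0.2], [0, 0, 0.32], [0, 0, 0.44], [0, 0, 0.56], [0, 0, 0.68], [0, 0, 0.8], [0, 0, 0.92], [0, 0, 1.04], [0, 0, 1.16], [0, 0, 1.28], [0, 0, 1.4], [0, 0, 1.52], [0, 0, 1.62]], translation=[[0, 0, 0], [0, 0, 0], [0, 0, 0], [0, 0, 0], [0, 0, 3], [0, 0, 6], [0, 0, 9], [0, 0, 12], [0, 0, 14], [0, 1, 14], [0, 2, 14], [0, 3, 14], [0, 4, 14], [0, 5, 14], [0, 6, 14], [0, 7, 14], [0, 8, 14], [0, 9, 14], [0.1, 10, 14], [0.1, 11.5, 14]], grip=[0.5, 0.5, 0.5, 0.5, 0.5, 0.5, 0.5, 0.5, 0.5, 0.5, 0.5, 0.5, 0.5, 0.5, 0.5, 0.5, 0.5, 0.5, 0.5, 0.5])

```text
time: 7.48
position: [0.5449, 0.0161, 0.1536]
tool_rot: [-0.027, 1.0, -0.0, 0.0]
ft_force: [-0.3, -1.1, -0.2]
grip_width: 0.0433
```

Run:
```python
from h import *
t=robot.camera("top");s=robot.camera("side")
m=np.hstack([cv2.resize(c["color"][y:y+180,x:x+130],None,fx=3,fy=3,interpolation=2) for c,x,y in((t,150,190),(s,240,280))])
cv2.imwrite("pics/c5.png",m);o=robot.get_obs();print(o["ft_force"],o["position"],o["q"],o["moment"])
```

```text
[-0.10670919 -0.81936699 -1.24096444] [0.54413325 0.01774344 0.1534767 ] [-1.72941964e-01  5.14538870e-01  1.70314310e+00  4.66816224e-04
  9.24584252e-01 -1.79584451e+00] [ 0.11319335 -0.12392804 -0.01779654]
```

View pics/c5.png

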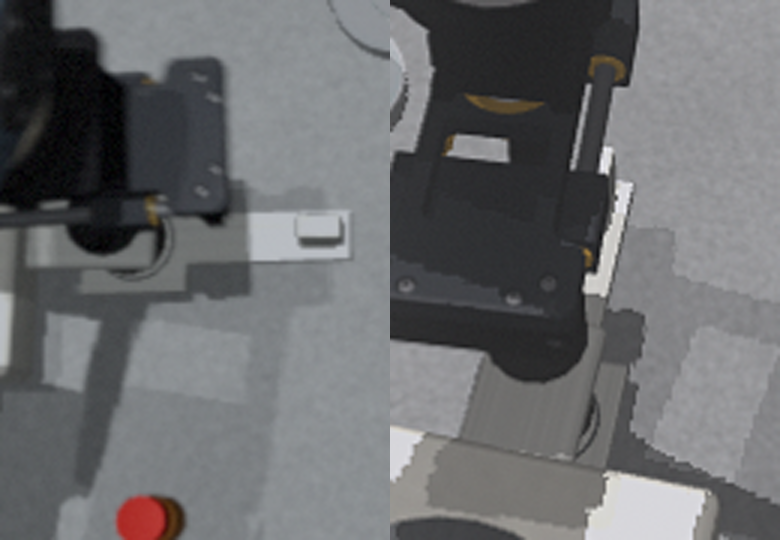

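Run:
```python
from h import *
t=robot.camera("top");T=lambda x,y:((x+.5)/3-.5+150,(y+.5)/3-.5+190)
e=at(t,T(352,235),.01);print("tongue end",e," centre y",e[1]+.133)
print("sq corner",at(t,T(185,291),.01), "fin top",at(t,T(320,224),.044))
```

```text
tongue end [ 0.54268569 -0.11750983  0.01      ]  centre y 0.015490165526392222
sq corner [ 0.51061425 -0.01519978  0.01      ] fin top [ 0.54392463 -0.10167479  0.044     ]
```

The plate and the screw axis agree within about 1 mm in the top camera. Descend onto the bar and grip.

Call:
carry_out(dr=[[0, 0, 0], [0, 0, 0], [0, 0, 0], [0, 0, 0], [0, 0, 0], [0, 0, 0], [0, 0, 0], [0, 0, 0], [0, 0, 0], [0, 0, 0], [0, 0, 0], [0, 0, 0], [0, 0, 0], [0, 0, 0]], translation=[[0, 0, -1.5], [0, 0, -3], [0, 0, -4.5], [0, 0, -5.5], [0, 0, -6], [0, 0, -6], [0, 0, -6], [0, 0, -6], [0, 0, -6], [0, 0, -6], [0, 0, -6], [0, 0, -6], [0, 0, -6], [0, 0, -6]], grip=[0.5, 0.5, 0.5, 0.5, 0.5, 0.5, 0.5, 0, 0, 0, 0, 0, 0, 0], newtons=25)

```text
time: 8.8
position: [0.5446, 0.0194, 0.094]
tool_rot: [-0.023, 1.0, 0.003, 0.0]
ft_force: [0.3, 9.5, 2.2]
grip_width: 0.0144
```

```bash
cat > o.py <<'E'
from rig import robot
import numpy as np
o=robot.get_obs();print({k:np.round(o[k],3).tolist() for k in("time","position","ft_force","moment","grip_width","q")},"jaw",round(o["q"][0]-o["q"][5],3))
E
python3 o.py
```

```text
{'time': 8.8, 'position': [0.545, 0.019, 0.094], 'ft_force': [0.273, 9.51, 2.238], 'moment': [1.794, -0.268, -0.311], 'grip_width': 0.014, 'q': [-0.173, 0.609, 1.745, 0.008, 0.788, -1.795]} jaw 1.622
```

Call:
carry_out(dr=[[0, 0, 0], [0, 0, 0], [0, 0, 0], [0, 0, 0]], translation=[[0, 0.2, 0], [0, 0.35, 0], [0, 0.35, 0], [0, 0.35, 0]], grip=[0, 0, 0, 0])

```text
time: 9.13
position: [0.5447, 0.0197, 0.0939]
tool_rot: [-0.025, 1.0, -0.0, 0.0]
ft_force: [-2.0, -0.2, 4.5]
grip_width: 0.0145
```

```bash
python3 o.py
```

```text
{'time': 9.133, 'position': [0.545, 0.02, 0.094], 'ft_force': [-1.952, -0.19, 4.455], 'moment': [0.075, 0.087, -0.435], 'grip_width': 0.015, 'q': [-0.169, 0.609, 1.745, 0.0, 0.788, -1.789]} jaw 1.62
```

Call:
carry_out(dr=[[0, 0, -0.08], [0, 0, -0.16], [0, 0, -0.24], [0, 0, -0.32], [0, 0, -0.4], [0, 0, -0.4], [0, 0, -0.4]], translation=[[0, 0, -0.02], [0, 0, -0.04], [0, 0, -0.06], [0, 0, -0.08], [0, 0, -0.1], [0, 0, -0.1], [0, 0, -0.1]], grip=[0, 0, 0, 0, 0, 0, 0])

```text
time: 9.72
position: [0.5445, 0.0194, 0.0931]
tool_rot: [0.174, 0.985, -0.0, 0.0]
ft_force: [-1.8, -1.0, 5.2]
grip_width: 0.0137
```

```bash
python3 o.py
```

```text
{'time': 9.717, 'position': [0.545, 0.019, 0.093], 'ft_force': [-1.805, -1.031, 5.16], 'moment': [-0.062, 0.153, -0.061], 'grip_width': 0.014, 'q': [-0.169, 0.61, 1.745, -0.001, 0.786, -1.39]} jaw 1.221
```

Call:
carry_out(dr=[[0, 0, -0.08], [0, 0, -0.16], [0, 0, -0.24], [0, 0, -0.32], [0, 0, -0.4]], translation=[[0, 0, -0.02], [0, 0, -0.04], [0, 0, -0.06], [0, 0, -0.08], [0, 0, -0.1]], grip=[0, 0, 0, 0, 0])

```text
time: 10.13
position: [0.5443, 0.0191, 0.0921]
tool_rot: [0.367, 0.93, -0.001, 0.0]
ft_force: [-1.3, -1.6, 6.9]
grip_width: 0.0133
```

```bash
python3 o.py
```

```text
{'time': 10.133, 'position': [0.544, 0.019, 0.092], 'ft_force': [-1.337, -1.622, 6.871], 'moment': [-0.275, 0.276, 0.063], 'grip_width': 0.013, 'q': [-0.169, 0.612, 1.746, -0.002, 0.784, -0.987]} jaw 0.817
```

Call:
carry_out(dr=[[0, 0, -0.06], [0, 0, -0.12], [0, 0, -0.18], [0, 0, -0.24], [0, 0, -0.3], [0, 0, -0.36], [0, 0, -0.42], [0, 0, -0.48], [0, 0, -0.54], [0, 0, -0.6]], translation=[[0, 0, -0.0], [0, 0, 0.0], [0, 0, -0.02], [0, 0, -0.03], [0, 0, -0.05], [0, 0, -0.06], [0, 0, -0.07], [0, 0, -0.08], [0, 0, -0.1], [0, 0, -0.12]], grip=[0, 0, 0, 0, 0, 0, 0, 0, 0, 0])

```text
time: 10.97
position: [0.5439, 0.0189, 0.0906]
tool_rot: [0.625, 0.78, -0.001, -0.0]
ft_force: [-2.4, -2.9, 5.2]
grip_width: 0.014
```

```bash
python3 o.py
```

```text
{'time': 10.967, 'position': [0.544, 0.019, 0.091], 'ft_force': [-2.437, -2.853, 5.247], 'moment': [-0.547, 0.336, 0.033], 'grip_width': 0.014, 'q': [-0.17, 0.614, 1.747, -0.003, 0.782, -0.388]} jaw 0.218
```

Call:
carry_out(dr=[[0, 0, -0.05], [0, 0, -0.1], [0, 0, -0.15], [0, 0, -0.2]], translation=[[-0.03, -0.03, -0.01], [-0.06, -0.06, -0.02], [-0.08, -0.08, -0.03], [-0.08, -0.08, -0.04]], grip=[0, 0, 0, 0])

```text
time: 11.3
position: [0.5437, 0.0188, 0.0902]
tool_rot: [0.7, 0.714, -0.0, 0.0]
ft_force: [-0.7, -0.4, 4.1]
grip_width: 0.014
```

```bash
python3 o.py
```

```text
{'time': 11.3, 'position': [0.544, 0.019, 0.09], 'ft_force': [-0.719, -0.436, 4.097], 'moment': [0.006, 0.147, 0.102], 'grip_width': 0.014, 'q': [-0.171, 0.614, 1.749, -0.0, 0.778, -0.19]} jaw 0.019
```

Call:
carry_out(dr=[[0, 0, -0.05], [0, 0, -0.1], [0, 0, -0.15], [0, 0, -0.2]], translation=[[0, 0, -0.01], [0, 0, -0.02], [0, 0, -0.03], [0, 0, -0.04]], grip=[0, 0, 0, 0])

```text
time: 11.63
position: [0.5435, 0.0188, 0.0897]
tool_rot: [0.768, 0.641, -0.0, -0.0]
ft_force: [-1.3, 0.2, 3.7]
grip_width: 0.0138
```

```bash
python3 o.py
```

```text
{'time': 11.633, 'position': [0.543, 0.019, 0.09], 'ft_force': [-1.289, 0.172, 3.72], 'moment': [-0.049, 0.206, 0.062], 'grip_width': 0.014, 'q': [-0.171, 0.615, 1.749, -0.001, 0.778, 0.01]} jaw -0.181
```

Call:
carry_out(dr=[[0, 0, -0.05], [0, 0, -0.1], [0, 0, -0.15], [0, 0, -0.2]], translation=[[-0.02, 0, -0.01], [-0.04, 0, -0.02], [-0.04, 0, -0.03], [-0.04, 0, -0.04]], grip=[0, 0, 0, 0])

```text
time: 11.97
position: [0.5433, 0.0189, 0.0893]
tool_rot: [0.828, 0.561, -0.0, 0.0]
ft_force: [-0.4, -0.2, 3.4]
grip_width: 0.0136
```

```bash
python3 o.py
```

```text
{'time': 11.967, 'position': [0.543, 0.019, 0.089], 'ft_force': [-0.413, -0.245, 3.427], 'moment': [0.021, 0.118, 0.018], 'grip_width': 0.014, 'q': [-0.171, 0.615, 1.751, -0.0, 0.776, 0.21]} jaw -0.381
```

Call:
carry_out(dr=[[0, 0, -0.05], [0, 0, -0.1], [0, 0, -0.15], [0, 0, -0.2]], translation=[[0, 0, -0.01], [0, 0, -0.02], [0, 0, -0.03], [0, 0, -0.04]], grip=[0, 0, 0, 0])

```text
time: 12.3
position: [0.5431, 0.019, 0.0888]
tool_rot: [0.88, 0.475, -0.0, -0.0]
ft_force: [-0.2, -0.4, 2.9]
grip_width: 0.0136
```

```bash
python3 o.py
```

```text
{'time': 12.3, 'position': [0.543, 0.019, 0.089], 'ft_force': [-0.212, -0.43, 2.949], 'moment': [0.019, 0.037, 0.052], 'grip_width': 0.014, 'q': [-0.171, 0.616, 1.751, -0.0, 0.775, 0.41]} jaw -0.581
```

Call:
carry_out(dr=[[0, 0, -0.05], [0, 0, -0.1], [0, 0, -0.15], [0, 0, -0.2]], translation=[[0, 0, -0.01], [0, 0, -0.02], [0, 0, -0.03], [0, 0, -0.05]], grip=[0, 0, 0, 0])

```text
time: 12.63
position: [0.543, 0.0191, 0.0883]
tool_rot: [0.923, 0.385, -0.0, -0.0]
ft_force: [-0.7, -0.4, 3.9]
grip_width: 0.0136
```

```bash
python3 o.py
```

```text
{'time': 12.633, 'position': [0.543, 0.019, 0.088], 'ft_force': [-0.696, -0.425, 3.861], 'moment': [0.122, 0.172, 0.092], 'grip_width': 0.014, 'q': [-0.171, 0.617, 1.751, -0.0, 0.774, 0.61]} jaw -0.781
```

Call:
carry_out(dr=[[0, 0, -0.05], [0, 0, -0.1], [0, 0, -0.15], [0, 0, -0.2]], translation=[[0, 0, -0.01], [0, 0, -0.02], [0, 0, -0.03], [0, 0, -0.05]], grip=[0, 0, 0, 0])

```text
time: 12.97
position: [0.5429, 0.0192, 0.0878]
tool_rot: [0.957, 0.291, -0.0, -0.0]
ft_force: [-1.6, 1.2, 4.0]
grip_width: 0.014
```

```bash
python3 o.py
```

```text
{'time': 12.967, 'position': [0.543, 0.019, 0.088], 'ft_force': [-1.648, 1.19, 3.96], 'moment': [0.18, 0.224, 0.069], 'grip_width': 0.014, 'q': [-0.171, 0.618, 1.752, 0.0, 0.773, 0.81]} jaw -0.98
```

Call:
carry_out(dr=[[0, 0, -0.05], [0, 0, -0.1], [0, 0, -0.15], [0, 0, -0.2]], translation=[[-0.02, 0.02, -0.01], [-0.03, 0.04, -0.02], [-0.03, 0.04, -0.03], [-0.03, 0.04, -0.05]], grip=[0, 0, 0, 0])

```text
time: 13.3
position: [0.5428, 0.0194, 0.0874]
tool_rot: [0.981, 0.194, -0.0, -0.0]
ft_force: [-1.6, 0.5, 4.7]
grip_width: 0.0137
```

```bash
python3 o.py
```

```text
{'time': 13.3, 'position': [0.543, 0.019, 0.087], 'ft_force': [-1.641, 0.51, 4.727], 'moment': [0.042, 0.155, 0.009], 'grip_width': 0.014, 'q': [-0.17, 0.618, 1.753, -0.0, 0.771, 1.011]} jaw -1.181
```

Call:
carry_out(dr=[[0, 0, -0.05], [0, 0, -0.1], [0, 0, -0.15], [0, 0, -0.2]], translation=[[0, 0, -0.01], [0, 0, -0.02], [0, 0, -0.03], [0, 0, -0.05]], grip=[0, 0, 0, 0])

```text
time: 13.63
position: [0.5428, 0.0195, 0.0869]
tool_rot: [0.995, 0.095, -0.0, -0.0]
ft_force: [-1.7, 0.7, 4.3]
grip_width: 0.0139
```

```bash
python3 o.py
```

```text
{'time': 13.633, 'position': [0.543, 0.02, 0.087], 'ft_force': [-1.671, 0.702, 4.268], 'moment': [0.211, 0.239, 0.043], 'grip_width': 0.014, 'q': [-0.17, 0.619, 1.753, 0.0, 0.77, 1.211]} jaw -1.381
```

Call:
carry_out(dr=[[0, 0, -0.05], [0, 0, -0.1], [0, 0, -0.15], [0, 0, -0.2]], translation=[[-0.02, 0.02, -0.01], [-0.03, 0.02, -0.02], [-0.03, 0.02, -0.03], [-0.03, 0.02, -0.05]], grip=[0, 0, 0, 0])

```text
time: 13.97
position: [0.5427, 0.0197, 0.0864]
tool_rot: [1.0, -0.005, -0.0, -0.0]
ft_force: [-0.1, 0.7, 4.8]
grip_width: 0.0139
```

```bash
python3 o.py
```

```text
{'time': 13.967, 'position': [0.543, 0.02, 0.086], 'ft_force': [-0.055, 0.741, 4.79], 'moment': [0.197, 0.154, 0.068], 'grip_width': 0.014, 'q': [-0.17, 0.62, 1.754, 0.0, 0.768, 1.411]} jaw -1.58
```

Call:
carry_out(dr=[[0, 0, -0.05], [0, 0, -0.1], [0, 0, -0.15], [0, 0, -0.2]], translation=[[0, 0, -0.01], [0, 0, -0.02], [0, 0, -0.03], [0, 0, -0.05]], grip=[0, 0, 0, 0])

```text
time: 14.3
position: [0.5428, 0.0199, 0.0859]
tool_rot: [0.994, -0.105, -0.0, -0.0]
ft_force: [-0.2, 0.8, 3.5]
grip_width: 0.014
```

```bash
python3 o.py
```

```text
{'time': 14.3, 'position': [0.543, 0.02, 0.086], 'ft_force': [-0.221, 0.793, 3.489], 'moment': [0.348, 0.126, 0.048], 'grip_width': 0.014, 'q': [-0.169, 0.621, 1.754, 0.001, 0.767, 1.611]} jaw -1.78
```

Call:
carry_out(dr=[[0, 0, -0.05], [0, 0, -0.1], [0, 0, -0.15], [0, 0, -0.2]], translation=[[0, 0.02, -0.01], [0, 0.02, -0.02], [0, 0.02, -0.03], [0, 0.02, -0.05]], grip=[0, 0, 0, 0])

```text
time: 14.63
position: [0.5428, 0.0201, 0.0854]
tool_rot: [0.979, -0.204, 0.0, -0.0]
ft_force: [-0.4, 1.1, 3.9]
grip_width: 0.0138
```

```bash
python3 o.py
```

```text
{'time': 14.633, 'position': [0.543, 0.02, 0.085], 'ft_force': [-0.425, 1.135, 3.89], 'moment': [0.314, 0.2, 0.054], 'grip_width': 0.014, 'q': [-0.169, 0.621, 1.754, 0.001, 0.766, 1.811]} jaw -1.98
```

Call:
carry_out(dr=[[0, 0, -0.05], [0, 0, -0.1], [0, 0, -0.15], [0, 0, -0.2]], translation=[[0, 0, -0.01], [0, 0, -0.02], [0, 0, -0.03], [0, 0, -0.05]], grip=[0, 0, 0, 0])

```text
time: 14.97
position: [0.5429, 0.0202, 0.085]
tool_rot: [0.954, -0.3, 0.0, -0.0]
ft_force: [-0.3, 0.7, 4.4]
grip_width: 0.014
```

```bash
python3 o.py
```

```text
{'time': 14.967, 'position': [0.543, 0.02, 0.085], 'ft_force': [-0.311, 0.701, 4.381], 'moment': [0.339, -0.038, 0.057], 'grip_width': 0.014, 'q': [-0.169, 0.622, 1.754, 0.001, 0.765, 2.011]} jaw -2.18
```

Call:
carry_out(dr=[[0, 0, -0.05], [0, 0, -0.1], [0, 0, -0.15], [0, 0, -0.2]], translation=[[0, 0.02, -0.01], [0, 0.02, -0.02], [0, 0.02, -0.03], [0, 0.02, -0.05]], grip=[0, 0, 0, 0])

```text
time: 15.3
position: [0.5431, 0.0203, 0.0845]
tool_rot: [0.919, -0.394, 0.0, -0.0]
ft_force: [0.4, 1.5, 4.6]
grip_width: 0.0138
```

```bash
python3 o.py
```

```text
{'time': 15.3, 'position': [0.543, 0.02, 0.085], 'ft_force': [0.43, 1.498, 4.626], 'moment': [0.44, 0.14, 0.135], 'grip_width': 0.014, 'q': [-0.169, 0.623, 1.754, 0.001, 0.764, 2.212]} jaw -2.38
```

Call:
carry_out(dr=[[0, 0, -0.05], [0, 0, -0.1], [0, 0, -0.15], [0, 0, -0.2]], translation=[[0, 0, -0.01], [0, 0, -0.02], [0, 0, -0.03], [0, 0, -0.05]], grip=[0, 0, 0, 0])

```text
time: 15.63
position: [0.5432, 0.0204, 0.0841]
tool_rot: [0.875, -0.484, 0.0, -0.0]
ft_force: [-0.4, 2.3, 4.9]
grip_width: 0.0142
```

```bash
python3 o.py
```

```text
{'time': 15.633, 'position': [0.543, 0.02, 0.084], 'ft_force': [-0.363, 2.274, 4.872], 'moment': [0.521, 0.068, 0.079], 'grip_width': 0.014, 'q': [-0.168, 0.624, 1.755, 0.001, 0.763, 2.411]} jaw -2.58
```

Call:
carry_out(dr=[[0, 0, -0.03], [0, 0, -0.06], [0, 0, -0.1]], translation=[[0, 0.04, -0.01], [0, 0.05, -0.02], [0, 0.06, -0.02]], grip=[0, 0, 0])

```text
time: 15.88
position: [0.5432, 0.0205, 0.0839]
tool_rot: [0.85, -0.526, 0.001, -0.0]
ft_force: [-0.6, -0.4, 3.2]
grip_width: 0.0141
```

```bash
python3 o.py
python3 - <<'E'
from rig import robot
import numpy as np
r=[]
for i in range(8):
    robot.camera("side");r.append(robot.get_obs()["moment"][2])
print(np.round(r,3),np.mean(r))
E
```

```text
{'time': 15.883, 'position': [0.543, 0.021, 0.084], 'ft_force': [-0.593, -0.35, 3.219], 'moment': [0.146, 0.095, 0.094], 'grip_width': 0.014, 'q': [-0.168, 0.624, 1.754, -0.0, 0.762, 2.512]} jaw -2.679
[ 0.056 -0.013  0.017 -0.003 -0.044 -0.043 -0.073 -0.023] -0.01575326332255819
```

Call:
carry_out(dr=[[0, 0, -0.05], [0, 0, -0.1]], translation=[[0, 0, -0.01], [0, 0, -0.02]], grip=[0, 0])

```text
time: 16.45
position: [0.5433, 0.0206, 0.0837]
tool_rot: [0.823, -0.568, 0.001, -0.0]
ft_force: [0.8, -0.1, 4.3]
grip_width: 0.0137
```

```bash
python3 o.py
```

```text
{'time': 16.45, 'position': [0.543, 0.021, 0.084], 'ft_force': [0.797, -0.056, 4.276], 'moment': [0.21, -0.024, 0.196], 'grip_width': 0.014, 'q': [-0.168, 0.625, 1.755, -0.0, 0.761, 2.612]} jaw -2.78
```

Call:
carry_out(dr=[[0, 0, -0.05], [0, 0, -0.1]], translation=[[0, 0, -0.01], [0, 0, -0.02]], grip=[0, 0])

```text
time: 16.62
position: [0.5434, 0.0206, 0.0835]
tool_rot: [0.793, -0.609, 0.001, -0.0]
ft_force: [0.3, -0.3, 5.3]
grip_width: 0.0136
```

```bash
python3 o.py
```

```text
{'time': 16.617, 'position': [0.543, 0.021, 0.083], 'ft_force': [0.335, -0.331, 5.315], 'moment': [0.27, -0.047, 0.176], 'grip_width': 0.014, 'q': [-0.168, 0.625, 1.755, -0.0, 0.761, 2.712]} jaw -2.88
```

Torque rose from about 0.055 to about 0.18 N m, which is roughly 6 N on the foot. That agrees with the turn angle. Release and lift.

Call:
carry_out(dr=[[0, 0, 0], [0, 0, 0], [0, 0, 0], [0, 0, 0], [0, 0, 0], [0, 0, 0], [0, 0, 0], [0, 0, 0], [0, 0, 0], [0, 0, 0], [0, 0, 0], [0, 0, 0], [0, 0, 0], [0, 0, 0], [0, 0, 0], [0, 0, 0]], translation=[[0, 0, 0], [0, 0, 0], [0, 0, 0], [0, 0, 0], [0, 0, 0], [0, 0, 1], [0, 0, 3], [0, 0, 5], [0, 0, 7], [0, -3, 8], [0, -6, 9], [0, -10, 10], [0, -14, 10], [0, -18, 10], [0, -22, 10], [0, -24, 10]], grip=[0.45, 0.45, 0.45, 0.45, 0.45, 0.45, 0.45, 0.45, 0.45, 0.45, 0.45, 0.45, 0.45, 0.45, 0.45, 0.45])

```text
time: 17.95
position: [0.5432, -0.2243, 0.1843]
tool_rot: [0.793, -0.609, 0.002, 0.001]
ft_force: [0.8, 0.3, 0.3]
grip_width: 0.039
```

```bash
python3 o.py
python3 - <<'E'
from h import *
t=robot.camera("top");s=robot.camera("side")
m=np.hstack([cv2.resize(c["color"][y:y+150,x:x+130],None,fx=3,fy=3,interpolation=2) for c,x,y in((t,150,190),(s,240,310))])
cv2.imwrite("pics/c6.png",m)
E
```

```text
{'time': 17.95, 'position': [0.543, -0.224, 0.184], 'ft_force': [0.813, 0.299, 0.302], 'moment': [0.122, -0.008, 0.016], 'grip_width': 0.039, 'q': [-0.581, 0.522, 1.57, -0.002, 1.045, 2.301]} jaw -2.882
```

View pics/c6.png

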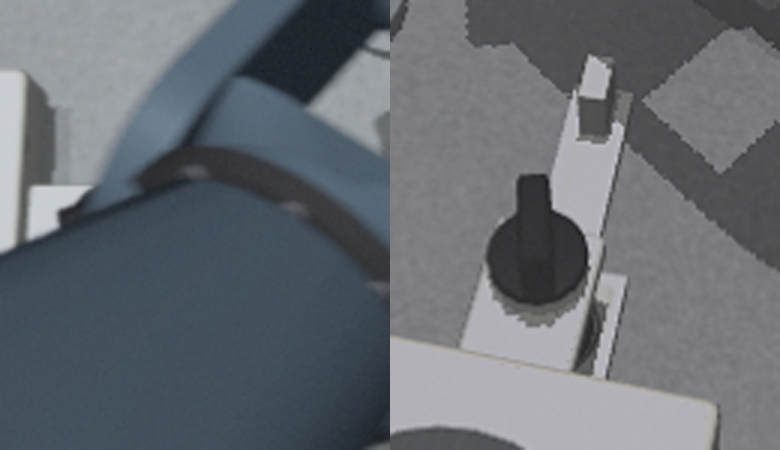

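The side view shows the foot down on the plate inside its ring area at (597,340). The knob is free and the plate is undisturbed. I'll check the fin position numerically, then hand in if it holds.

Run:
```python
from h import *
s=robot.camera("side")
p=((597-390)/3+240,78/3+310);f=at(s,p,.044);print("fin top",f,"-> centre",f[0],f[1]+.117)
if abs(f[0]-.545)<.006 and abs(f[1]+.117-.019)<.006: print(robot.hand_in())
```

```text
fin top [ 0.54406201 -0.09618124  0.044     ] -> centre 0.5440620080504656 0.02081876306860732
the job is handed in; nothing more can be done
None
```

The support plate is under the raised foot and the foot is screwed down onto it with an estimated 6 N. The knob is released and the job is handed in; no verdict was reported. It took about 18 s of the 72 s allowed.

- **Plate position:** The last camera check put the square's centre at about (0.544, 0.021), and the screw axis felt during turning was about (0.543, 0.020). That is an offset of about 1–2 mm against the 10 mm limit. I judged the plate flat from the pictures and from setting it down level.
- **Foot pressure:** The turning torque rose from about 0.055 to about 0.18 N m over roughly 4.4 rad of turning. That corresponds to 5–8 N, inside the 2–12 N range.
- **Torque uncertainty:** The readings were noisy, about ±0.03 N m. One reading of 0.135 N m came early and did not fit the trend, and a reading with the arm held still relaxed to zero and told me nothing. The pressure is therefore inferred, not measured directly.
- **Camera disagreement:** The two cameras differed by 2–3 mm on the screw axis. I corrected the grip on the knob by the side force I felt there.
- **Other objects:** I planned the moves clear of the bystanders and saw no contact, but I did not measure their positions again at the end.

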